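Scrape the marking-out plate clean

TASK

Take the scraper block from its rest and, with its blade pressed lightly on the marking-out plate from behind the farthest chips all the way to the near edge, wipe all five loose metal chips off the plate into the catch tray along that edge. Do not push chips with the fingers, do not lean hard on the plate (it gives a little on its rubber feet, which must not be squashed), and leave the other things where they are. Then lay the scraper back on its rest, upright and squarely on both cheeks.

Things in the scene. Friction and masses are not known exactly. Their poses are not given: they have to be found in the camera images.
- plate: fixed marking-out plate: dark steel slab 180 mm (its x) by 200 mm (its y), flat top face level and 40 mm above the bench, with a grey sheet-metal catch tray fixed along its near (-x) edge. Origin on the bench under the slab's centre; x points from the tray to the far edge, z up.
- plate_top (a point): centre of the plate's top face when nothing presses on it (axes as the plate's). The near edge, over which the chips drop into the tray, is the line x = -90 mm; the far edge is x = +90 mm; sides at y = +-100 mm, no rim anywhere.
- slab (a joint): how far the slab is pressed down on its four soft rubber feet, in m: 0 at rest (also with the chips on it), about 1 mm for every 8 N; it springs back.
- tray_floor (a point): centre of the catch tray's inner floor, 5 mm above the bench; inside 83 mm (plate x) by 244 mm (plate y); its walls rise to 35 mm above the bench, the front one with a rolled rim to 38 mm.
- scraper: loose wooden scraper block, 0.28 kg. Origin at the centre of the block's underside; block 136 mm long (x) by 34 mm (y) by 20 mm high (z up), on it a handle rib 72 mm (x) by 22 mm (y) rising from 20 to 60 mm, to be gripped across y.
- scraper_handle (a point): centre of the scraper's handle rib, 40 mm above the block's underside (axes as the scraper's). A straight steel blade, 96 mm long (x) and 4 mm thick, stands out below the block along its middle. How far, 8 to 26 mm, differs every time and is not reported: feel for the plate with it. It is clamped stiffly and holds its setting below about 60 N of push.
- rest: fixed wooden rest on the bench, 176 mm (x) by 64 mm (y), to the left or the right of the plate. The two ends of the scraper block lie on its two cheeks, whose inner faces are 108 mm apart and outer ones 168 mm, each 60 mm wide in y; the blade hangs free between them. Origin on the bench under its centre, x along the scraper's length.
- rest_top (a point): point midway between the cheeks at the height of their tops, 36 mm above the bench (axes as the rest's). The stowed scraper's underside centre lies here.
- chip_1_c (a point): centre of a loose chip on the plate: flat round steel punching, 18 mm diameter, 5 mm thick, 12 g
- chip_2_c (a point): centre of a loose chip on the plate: sawn-off steel end, 18 x 13 mm, 5 mm thick, 12 g
- chip_3_c (a point): centre of a loose chip on the plate: sawn-off steel end, 22 x 10 mm, 5 mm thick, 12 g
- chip_4_c (a point): centre of a loose chip on the plate: flat round steel punching, 18 mm diameter, 5 mm thick, 12 g
- chip_5_c (a point): centre of a loose chip on the plate: sawn-off steel end, 18 x 13 mm, 5 mm thick, 12 g
- oil_stone_c (a point): bystander: loose oil stone in a wooden case, 62 x 210 x 34 mm, its centre; to be left alone
- wing_nut_c (a point): bystander: loose iron wing nut, 42 mm across, on the bench behind the plate; to be left alone
- spanner_c (a point): bystander: loose dark double-ended spanner, 149 mm long, flat on the bench; to be left alone
There are look-alikes about, which are no part of the job. What is shaped like the scraper but pink or purple is not meant.

How it is judged:
On the way, in this order (a step that is already met when the one before it is completed fails the run):
1. the scraper bears on the plate (over 1.5 N) with its handle over the far half of the plate (x above 10 mm) (contact force between scraper and plate above 1.5 N and x of scraper_handle in the frame of plate_top above 0.01 m), for 0.1 s.
2. the scraper bears on the plate (over 1.5 N) as it comes to the near part of the plate (x below -45 mm) (contact force between scraper and plate above 1.5 N and x of scraper_handle in the frame of plate_top below -0.045 m), for 0.1 s.
At the end, for the whole second after the job is handed in: All five chips lie in the catch tray. The scraper lies released and at rest on both cheeks: handle centre within 12 mm of the rest's centre seen from above, underside within 4 mm of the cheek tops, upright within 0.08 rad, along the rest within 0.2 rad, either way round (x of chip_1_c in the frame of plate_top between -0.176 and -0.092 m and y of chip_1_c in the frame of plate_top between -0.122 and 0.122 m and z of each of chip_1_c, chip_2_c, chip_3_c, chip_4_c, chip_5_c in the frame of plate_top below -0.012 m and x of chip_2_c in the frame of plate_top between -0.176 and -0.092 m and y of chip_2_c in the frame of plate_top between -0.122 and 0.122 m and x of chip_3_c in the frame of plate_top between -0.176 and -0.092 m and y of chip_3_c in the frame of plate_top between -0.122 and 0.122 m and x of chip_4_c in the frame of plate_top between -0.176 and -0.092 m and y of chip_4_c in the frame of plate_top between -0.122 and 0.122 m and x of chip_5_c in the frame of plate_top between -0.176 and -0.092 m and y of chip_5_c in the frame of plate_top between -0.122 and 0.122 m and horizontal distance between scraper_handle and rest_top below 0.012 m and z of scraper_handle in the frame of rest_top between 0.036 and 0.044 m and angle between the x axis of scraper and the x axis of rest, either way round below 0.2 rad and angle between scraper_handle's own z axis and vertical below 0.08 rad and linear speed of scraper below 0.02 m/s); the robot touches nothing.
It fails at once if the plate is pressed down on its feet by more than 4 mm (about 32 N) (value of joint slab above 0.004 m).
It fails at once if the fingers touch a chip (contact force between the fingers and chip_1 above 0.3 N or contact force between the fingers and chip_2 above 0.3 N or contact force between the fingers and chip_3 above 0.3 N or contact force between the fingers and chip_4 above 0.3 N or contact force between the fingers and chip_5 above 0.3 N).
It fails at once if a bystander (oil stone, wing nut, spanner) is moved by more than 20 mm (distance of any of oil_stone_c, wing_nut_c, spanner_c from where it was at the start of the episode above 0.02 m).
It also fails if it takes over 64 s, if anything falls off the work surface, if the arm or the gripper's body presses on something with over 40 N, if the wrist force passes 120 N, or if a joint passes its speed limit or range.

ROBOT

A 6-joint arm with a two-finger parallel gripper is mounted at the origin on a cart in front of the work surface, level with it; the furniture and walls round the work are solid. World frame = base frame: x ahead of the robot, y to its left, z up, the work surface at z = 0. Lengths are in m, angles in rad, forces in N, time in s.
With the tool pointing down it reaches from about 0.35 to 0.775 m from the base axis. Payload 5.5 kg.
Tool frame: the origin (TCP) lies at the very end of the fingers, on their centre line; the grasp point (between the pads) lies env.pinch_z behind it (env.pinch_z is the distance from the TCP to the grasp point, in m); z points along the fingers, y is the line along which they close (so a half turn about z gives the same grasp; the last joint's range is limited). The gripper opens to 85 mm and grips with 20 to 120 N. Pads are 22 mm wide; open, the fingers measure 114 mm over their backs; the gripper's body (76 mm by 85 mm) begins 54 mm behind the grasp point. The pads swing forward as they close: fully open they stand 13 mm farther back than shut.
Start: joints at [-1.434, 0.313, 0.046, 1.304, 0, 1.431], TCP at [0.157, -0.553, 0.231] pointing down, gripper open.
Joint ranges: [-2.76, 2.76], [-0.86, 1.69], [-1.03, 1.26], [-2.2, 2.34], [-1.47, 1.5], [-3.14, 3.14]. Speed limits (rad/s): [2.57, 2.57, 3.14, 3.14, 3.14, 3.14].

INTERFACE

Orientations are given as a unit quaternion [w, x, y, z].
In Python, from workcell import env, eyes gives the robot as it stands.
- The arm moves only by the shell command python3 -m jog 'ROWS' [FORCE]. ROWS is JSON, one flat list of numbers, 7 for each row, row after row: the shift along the world's x, y, z as a fraction of full scale, then the turn, a rotation vector about the world's x, y, z as a fraction of full scale, then the opening, from -1 (shut) to 1 (fully open), so that 0 is half open. A call has 1 to 12 rows; each row is the pose to reach, as a shift and turn from the pose commanded when the call began, turning the shorter way round; what a row does not reach only later rows make up. Full scale, the value 1, is 20 cm for a shift and pi rad for a turn. A row lasts 1/12 s, in which the tool goes at most 41.7 mm and 7.16 degrees, less where a joint would pass 70% of its speed; a pose out of reach is approached as far as the arm can. A call with a number of a shift or a turn outside -1 to 1 is refused whole. A call with a gripper value outside its range is refused whole. The fingers move at their own pace and stop on an object; FORCE is the grip in N (left out, the last holds). Time passes only in rows, so rows that repeat a pose let the fingers close. It gives the time, the measured TCP pose, the force, the opening and the grip force at its end, in the units of the state.
- env.get_state(): the state, without advancing time (a new reading comes with each control period).
- eyes.read_camera(name): name is "scene" or "top" or "wrist"; returns (picture, depth): 400x640x3 uint8, red, green, blue; 400x640 float32, m along the optical axis (not along the pixel's ray), 0 where there is no reading.
- eyes.calibration(name): a dict with "fx", "fy", "cx", "cy" (pixels), "R" (3x3) and "t" (3): a world point X has camera coordinates R X + t; the wrist camera has in their place "tool_from_camera" (4x4, takes a point from camera to tool coordinates, whose origin is the TCP and whose axes are the flange's). Camera axes: x right, y down, z forward; pixel columns grow to the right and rows downward; lengths in m; the calibration is good to about 2 mm. A picture is of the moment at which its call begins: read the wrist's pose just before it. calibration takes no time and is no camera call.
- env.hand_in(): hands the job in; it is judged then, once.
The state is a dict: "clock": time; "joint_pos": joint angles; "qvel": joint speeds; "tau": joint torques, N m; "tcp_pos": TCP position; "orientation": TCP orientation; "wrist_force": force on the tool from outside, world axes, zero at the start; "ft_torque": the same for the moment, N m; "finger_gap": finger opening in m; "grip_force": force on a finger pad.
Only numpy, scipy, OpenCV 4.12 (cv2) and the standard library are available. Lean on these libraries where they do the work, as an engineer would, in place of code of your own. Each camera call takes 0.05 s, during which the arm holds its last target. There are 200 camera calls.

## Working session

There is one attempt and no reset: what is moved stays moved. The work goes in short steps, Python scripts to look and compute and a shell command to move; the robot and the scene stay as the last step left them, time stands still between calls to the robot, and variables do not carry over. Pictures are saved under pics/ and viewed, at most 10 in all, crops included, and the job is handed in when it is done.

```bash
ls; mkdir -p pics; cat > h.py <<'E'
import numpy as np, cv2
from workcell import env, eyes
from scipy.spatial.transform import Rotation as Ro
def world(cam,depth,u,v,st=None):
    c=eyes.calibration(cam); 
    d=depth[int(v),int(u)]
    p=np.array([(u-c['cx'])/c['fx']*d,(v-c['cy'])/c['fy']*d,d])
    if cam=='wrist':
        T=np.array(c['tool_from_camera']); q=T[:3,:3]@p+T[:3,3]
        w=st['orientation']; return Ro.from_quat([w[1],w[2],w[3],w[0]]).apply(q)+st['tcp_pos']
    return np.array(c['R']).T@(p-np.array(c['t']))
E
python3 - <<'E'
from h import *
for n in ['top','scene']:
    im,d=eyes.read_camera(n); cv2.imwrite(f'pics/{n}1.png',im[:,:,::-1]); np.save(f'{n}1.npy',d); 
    c=eyes.calibration(n); print(n,c)
s=env.get_state(); print(s, env.pinch_z)
E
```

```text
pics
top {'fx': 409.63820293453347, 'fy': 409.63820293453347, 'cx': 320.0010955307644, 'cy': 198.34704305838397, 'R': array([[-0.01988389, -0.99962843, -0.01864508],
       [-0.98963581,  0.02233097, -0.14185306],
       [ 0.14221671,  0.01563125, -0.98971212]]), 't': array([-0.00440887,  0.56702559,  1.10314754])}
scene {'fx': 419.2125086464664, 'fy': 419.2125086464664, 'cx': 316.97021456104864, 'cy': 193.68652401935873, 'R': array([[-0.73905619, -0.67340977,  0.01775479],
       [-0.38252514,  0.39782859, -0.83391063],
       [ 0.5545002 , -0.62309846, -0.55161384]]), 't': array([0.39705269, 0.29014233, 0.97164026])}
{'clock': 0.1, 'joint_pos': array([-1.43361690e+00,  3.13968682e-01,  4.50886762e-02,  1.30359451e+00,
        7.74615396e-06,  1.43117805e+00]), 'qvel': array([ 9.97335206e-05,  8.69134592e-05,  2.29426513e-03, -2.54321286e-03,
        2.03693264e-03,  1.65199864e-03]), 'tau': array([ 3.22255823e-03, -4.81722879e+01,  2.99244851e+01,  1.26822578e-02,
       -1.62942765e-04, -1.18576091e-05]), 'tcp_pos': array([ 0.15705422, -0.55266324,  0.23047176]), 'orientation': array([-8.39090827e-04,  9.90437808e-01,  1.37957402e-01,  4.89629081e-06]), 'wrist_force': array([0.10350467, 0.61503764, 0.28455281]), 'ft_torque': array([ 0.02095263,  0.04380047, -0.00466787]), 'grip_force': 0.0, 'finger_gap': 0.0852113781103162} 0.0187
```

View pics/top1.png

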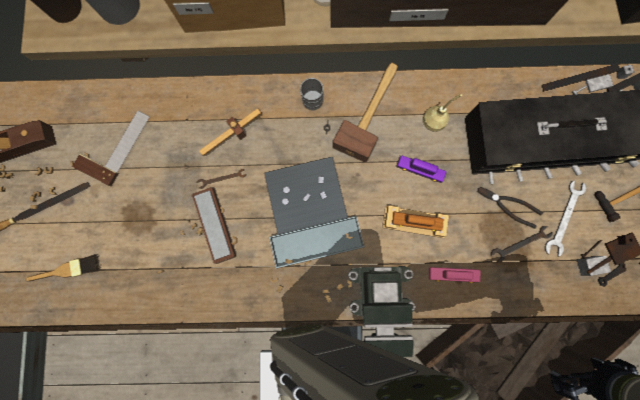

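View pics/scene1.png

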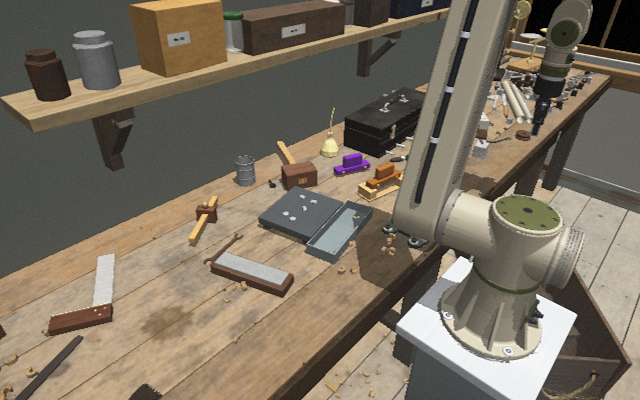

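The top view shows the plate near (306,195), its tray at (317,240), the scraper (orange) on its rest at (417,221), the wing nut at (327,127), the oil stone at (214,225) and the spanner at (220,178). The scene view agrees with this. I'll enlarge the plate and rest.

```bash
python3 - <<'E'
from h import *
im=cv2.imread('pics/top1.png'); c=im[145:275,255:455]
cv2.imwrite('pics/crop1.png',cv2.resize(c,(800,520),interpolation=cv2.INTER_CUBIC))
E
```

```text
(no output)
```

View pics/crop1.png

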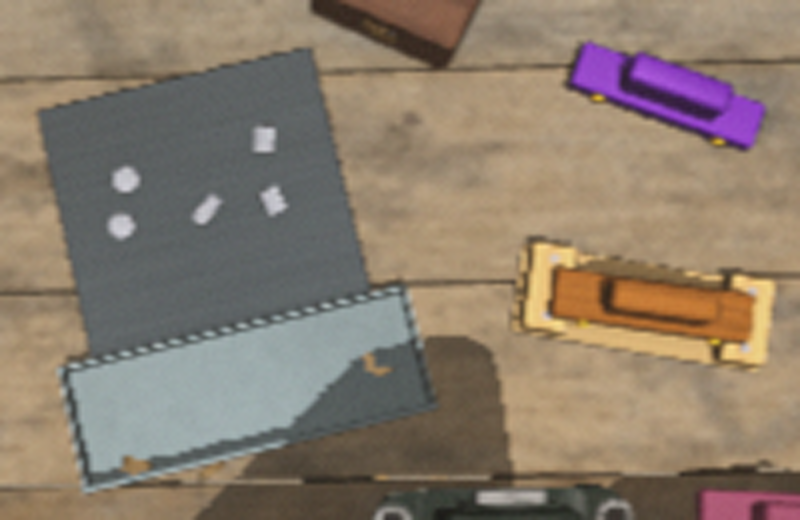

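Chips in the crop: (125,180), (121,226), (207,209), (264,139), (273,200). The plate corners are at (40,110), (312,48), (370,288) and (90,358), and the rest is centred near (645,305).

```bash
cat >> h.py <<'E'
def ray(cam,u,v,z):
    c=eyes.calibration(cam);R=np.array(c['R']);o=-R.T@np.array(c['t'])
    d=R.T@np.array([(u-c['cx'])/c['fx'],(v-c['cy'])/c['fy'],1]); return o+d*(z-o[2])/d[2]
def crop(a,b,z): return ray('top',255+a/4-.375,145+b/4-.375,z)
E
python3 - <<'E'
from h import *
P=[crop(a,b,.04) for a,b in [(40,110),(312,48),(370,288),(90,358)]]
print('corners',np.round(P,4)); 
for i in range(4): print(np.linalg.norm(P[i]-P[i-1]))
fl,fr,nr,nl=P
y=(fl-fr)[:2]+(nl-nr)[:2]; yaw=np.arctan2(-y[0],y[1])
x=(fl-nl)[:2]+(fr-nr)[:2]; print('yaw',yaw,np.arctan2(x[1],x[0]))
c=np.mean(P,0)[:2]; print('c',c)
D=np.load('top1.npy')
z=world('top',D,306,195),world('top',D,290,175); print('plate z',z)
far=(fl+fr)[:2]/2; ex=np.array([np.cos(yaw),np.sin(yaw)]); ey=np.array([-ex[1],ex[0]])
print('centre from far edge',far-.09*ex)
for a,b in [(125,180),(121,226),(207,209),(264,139),(273,200)]:
    p=crop(a,b,.0445)[:2]; q=p-(far-.09*ex); print('chip',p.round(4),'plate',(q@ex).round(4),(q@ey).round(4))
# rest corners (top z=.036) and scraper
for n,a,b,zz in [('restTL',535,240,.036),('restTR',775,282,.036),('restBR',757,367,.036),('restBL',517,330,.036),('ribTL',612,277,.096),('ribTR',717,290,.096),('ribBR',715,322,.096),('ribBL',608,312,.096),('blTL',557,267,.056),('blBL',553,317,.056),('blBR',752,342,.056)]: print(n,crop(a,b,zz).round(4))
# depth-based rib top
c=[];cb=[]
for v in range(200,245):
  for u in range(380,455):
    w=world('top',D,u,v)
    if .088<w[2]<.104: c.append(w)
    if .048<w[2]<.064: cb.append(w)
for a in (c,cb):
    a=np.array(a).astype(np.float32); r=cv2.minAreaRect(a[:,:2]*1000); print(len(a),r,a.mean(0))
E
```

```text
corners [[ 0.6452  0.1385  0.04  ]
 [ 0.6854 -0.0546  0.04  ]
 [ 0.514  -0.0906  0.04  ]
 [ 0.4697  0.104   0.04  ]]
0.17891186777756374
0.19723190454410622
0.17514484879085387
0.19958995215465214
yaw 0.21460291221232147 0.20056058989936104
c [0.57857628 0.02435802]
plate z (array([0.57694899, 0.02246326, 0.04164771]), array([0.63473592, 0.06659859, 0.04253349]))
centre from far edge [0.57737886 0.02282498]
chip [0.593  0.0784] plate 0.0271 0.0509
chip [0.5606 0.0814] plate -0.0039 0.0608
chip [0.5712 0.0214] plate -0.0063 -0.0001
chip [ 0.6198 -0.0193] plate 0.0325 -0.0502
chip [ 0.5765 -0.0247] plate -0.011 -0.0463
restTL [ 0.5455 -0.2066  0.036 ]
restTR [ 0.5125 -0.371   0.036 ]
restBR [ 0.4541 -0.3549  0.036 ]
restBL [ 0.483  -0.1915  0.036 ]
ribTL [ 0.5124 -0.2469  0.096 ]
ribTR [ 0.5023 -0.315   0.096 ]
ribBR [ 0.4814 -0.3125  0.096 ]
ribBL [ 0.4894 -0.2431  0.096 ]
blTL [ 0.5241 -0.2177  0.056 ]
blBL [ 0.49   -0.2135  0.056 ]
blBR [ 0.4702 -0.347   0.056 ]Traceback (most recent call last):
  File "<stdin>", line 21, in <module>
  File "h.py", line 5, in world
    c=eyes.calibration(cam);
ValueError: time passes only in moves, steps and waits
```

```bash
python3 -m jog '[0.85,0.68,0,0,0,0.18,1, 0.85,0.68,0,0,0,0.18,1, 0.85,0.68,0,0,0,0.18,1, 0.85,0.68,0,0,0,0.18,1, 0.85,0.68,0,0,0,0.18,1, 0.85,0.68,0,0,0,0.18,1, 0.85,0.68,0,0,0,0.18,1]' 80
python3 -m jog '[0.85,0.68,0,0,0,0.18,1, 0.85,0.68,0,0,0,0.18,1, 0.85,0.68,0,0,0,0.18,1, 0.85,0.68,0,0,0,0.18,1, 0.85,0.68,0,0,0,0.18,1, 0.85,0.68,0,0,0,0.18,1, 0.85,0.68,0,0,0,0.18,1]'
python3 - <<'E'
from h import *
s=env.get_state(); im,d=eyes.read_camera('wrist'); cv2.imwrite('pics/w1.png',im[:,:,::-1]); np.save('w1.npy',d)
q=s['orientation'];R=Ro.from_quat([q[1],q[2],q[3],q[0]]).as_matrix()
print(s['clock'],s['tcp_pos'],s['joint_pos'],np.degrees(np.arctan2(R[1,0],R[0,0])),s['wrist_force'])
np.savez('w1s.npz',p=s['tcp_pos'],q=q); print(eyes.calibration('wrist'))
E
```

```text
clock: 0.68
tcp_pos: [0.3291, -0.4148, 0.2311]
orientation: [-0.0, 0.912, 0.411, 0.0]
wrist_force: [-0.9, 0.2, 0.3]
finger_gap: 0.0853
grip_force: 0.0
clock: 1.27
tcp_pos: [0.4985, -0.2803, 0.2307]
orientation: [-0.0, 0.762, 0.648, -0.0]
wrist_force: [-0.2, -0.1, 0.4]
finger_gap: 0.0855
grip_force: 0.0
1.2667 [ 0.49848    -0.28025138  0.23067472] [-6.52483619e-01  3.07639963e-01  3.68063401e-02  1.30045237e+00
 -7.89379463e-05  1.07926015e+00] 80.77838961452298 [-0.21108115 -0.13476802  0.40068665]
{'fx': 331.4836107335086, 'fy': 331.4836107335086, 'cx': 321.4454803412949, 'cy': 201.77320010593516, 'tool_from_camera': array([[-1.10489849e-03, -9.59068299e-01, -2.83172697e-01,
         7.21705326e-02],
       [ 9.99999385e-01, -1.03373508e-03, -4.00728127e-04,
        -4.92288388e-04],
       [ 9.16000917e-05, -2.83172966e-01,  9.59068852e-01,
        -1.40820970e-01],
       [ 0.00000000e+00,  0.00000000e+00,  0.00000000e+00,
         1.00000000e+00]])}
```

View pics/w1.png

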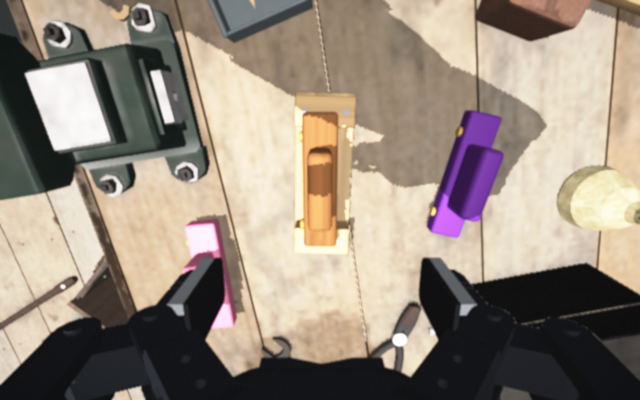

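The wrist view shows the rest corners at (296,93), (355,96), (350,253), (295,252) and the block corners at (304,112), (337,113), (337,246), (303,245). The rib runs along u≈319, from v≈149 to 230.

```bash
cat >> h.py <<'E'
def wray(pose,u,v,z):
    c=eyes.calibration('wrist'); T=np.array(c['tool_from_camera']); q=pose['q']
    R=Ro.from_quat([q[1],q[2],q[3],q[0]]).as_matrix()
    o=R@T[:3,3]+pose['p']; d=R@T[:3,:3]@np.array([(u-c['cx'])/c['fx'],(v-c['cy'])/c['fy'],1])
    return o+d*(z-o[2])/d[2]
E
python3 - <<'E'
from h import *
s=np.load('w1s.npz')
def m(n,pts,z):
    P=np.array([wray(s,u,v,z) for u,v in pts]); print(n,P.mean(0).round(4))
    a=(P[0]+P[1]-P[2]-P[3])[:2]; print(np.degrees(np.arctan2(a[1],a[0])),np.linalg.norm(a)/2)
m('rest',[(296,93),(355,96),(350,253),(295,252)],.036)
m('block',[(304,112),(337,113),(337,246),(303,245)],.056)
# rib via depth
d=np.load('w1.npy'); c=eyes.calibration('wrist'); T=np.array(c['tool_from_camera']); q=s['q']
v,u=np.mgrid[60:270,285:365]; D=d[60:270,285:365]
p=np.stack([(u-c['cx'])/c['fx']*D,(v-c['cy'])/c['fy']*D,D],-1).reshape(-1,3)
w=(p@T[:3,:3].T+T[:3,3])@Ro.from_quat([q[1],q[2],q[3],q[0]]).as_matrix().T+s['p']
for lo,hi in((.088,.104),(.05,.062),(.031,.041)):
    a=w[(w[:,2]>lo)&(w[:,2]<hi)]; r=cv2.minAreaRect((a[:,:2]*1000).astype(np.float32)); print(len(a),a.mean(0).round(4),r)
E
```

```text
rest [ 0.5    -0.2827  0.036 ]
79.76333593667523 0.16621490014726015
block [ 0.4964 -0.2816  0.056 ]
80.44657982366765 0.1326468439834516
1936 [ 0.4963 -0.2797  0.0934] ((495.93634033203125, -281.52197265625), (70.73768615722656, 21.893735885620117), 81.18849182128906)
2573 [ 0.498  -0.2696  0.0539] ((494.8509826660156, -281.7978820800781), (134.59910583496094, 36.19573974609375), 81.55087280273438)
2150 [ 0.5038 -0.2645  0.0341] ((498.69317626953125, -283.6682434082031), (168.0062255859375, 59.86146545410156), 79.11351776123047)
```

```bash
python3 -m jog '[-0.012,-0.005,-0.2,0,0,0,1, -0.012,-0.005,-0.4,0,0,0,1, -0.012,-0.005,-0.55,0,0,0,1, -0.012,-0.005,-0.7,0,0,0,1, -0.012,-0.005,-0.8,0,0,0,1, -0.012,-0.005,-0.85,0,0,0,1, -0.012,-0.005,-0.85,0,0,0,1]'
python3 -m jog '[0,0,0,0,0,0,-1, 0,0,0,0,0,0,-1, 0,0,0,0,0,0,-1, 0,0,0,0,0,0,-1, 0,0,0,0,0,0,-1, 0,0,0,0,0,0,-1, 0,0,0,0,0,0,-1, 0,0,0,0,0,0,-1, 0,0,0,0,0,0,-1, 0,0,0,0,0,0,-1]' 80
```

```text
clock: 1.9
tcp_pos: [0.4918, -0.2826, 0.0588]
orientation: [-0.002, 0.763, 0.646, -0.001]
wrist_force: [-0.3, 0.9, 0.2]
finger_gap: 0.0856
grip_force: 0.0
clock: 2.73
tcp_pos: [0.4954, -0.2826, 0.0625]
orientation: [0.001, 0.762, 0.647, 0.0]
wrist_force: [-0.6, 0.5, 5.5]
finger_gap: 0.021
grip_force: 78.1
```

```bash
python3 -m jog '[0,0,0.15,0,0,0,-1, 0,0,0.3,0,0,0,-1, 0,0,0.5,0,0,0,-1, 0.1,0.2,0.5,0,0,0.03,-1, 0.2,0.4,0.5,0,0,0.06,-1, 0.3,0.6,0.5,0,0,0.09,-1, 0.4,0.8,0.5,0,0,0.116,-1, 0.5,0.95,0.5,0,0,0.116,-1, 0.5,0.95,0.5,0,0,0.116,-1]'
python3 -m jog '[0.04,0.2,0,0,0,0,-1, 0.08,0.4,0,0,0,0,-1, 0.12,0.6,0,0,0,0,-1, 0.16,0.75,0,0,0,0,-1, 0.16,0.8,0,0,0,0,-1, 0.16,0.8,0,0,0,0,-1, 0.16,0.8,0,0,0,0,-1, 0.16,0.8,0,0,0,0,-1, 0.16,0.8,0,0,0,0,-1]'
python3 - <<'E'
from h import *
s=env.get_state(); im,d=eyes.read_camera('wrist'); cv2.imwrite('pics/w2.png',im[:,:,::-1]); np.save('w2.npy',d)
q=s['orientation'];R=Ro.from_quat([q[1],q[2],q[3],q[0]]).as_matrix()
print(s['clock'],s['tcp_pos'],s['joint_pos'],np.degrees(np.arctan2(R[1,0],R[0,0])),s['wrist_force'],s['grip_force'])
np.savez('w2s.npz',p=s['tcp_pos'],q=q)
im,d=eyes.read_camera('scene'); cv2.imwrite('pics/s2.png',cv2.resize(im[130:300,230:430,::-1],(800,680))[:600])
E
```

```text
clock: 3.48
tcp_pos: [0.5967, -0.0861, 0.1606]
orientation: [-0.001, 0.63, 0.777, 0.001]
wrist_force: [0.7, -1.6, -2.6]
finger_gap: 0.0211
grip_force: 79.9
clock: 4.23
tcp_pos: [0.6264, 0.0663, 0.1611]
orientation: [-0.0, 0.633, 0.774, -0.0]
wrist_force: [0.5, -0.4, -2.9]
finger_gap: 0.0211
grip_force: 79.9
4.2333 [0.62644037 0.06634573 0.16110827] [-2.16403615e-02  4.46476913e-01  6.94512447e-02  1.19429968e+00
 -3.81300920e-04  1.34958397e+00] 101.43464348786206 [ 0.45527928 -0.38583528 -2.86270735] 79.93751049041748
```

View pics/w2.png

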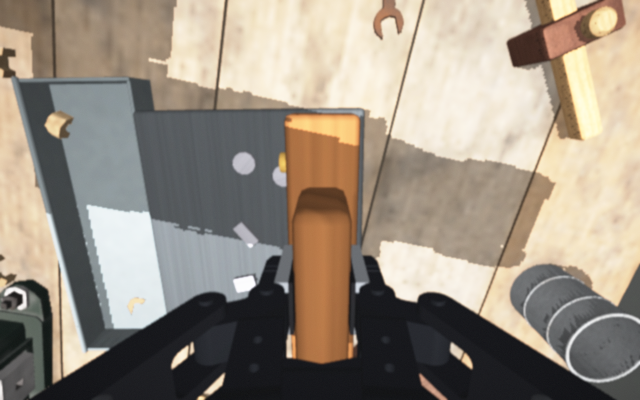

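View pics/s2.png

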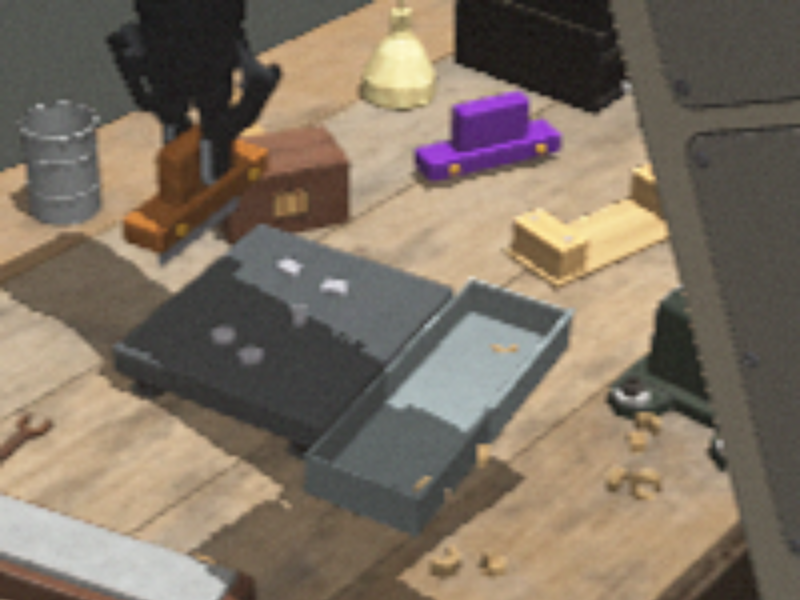

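Wrist view: the plate's far-left corner is at (361,109) and its near-left corner at (136,113). The near edge runs on to (166,347), and the chips are at (244,163), (283,176), (246,235), (245,284). The scraper hangs level in the grip with its blade visible.

```bash
python3 - <<'E'
from h import *
s=np.load('w2s.npz'); f=lambda u,v,z=.04: wray(s,u,v,z)[:2]
fl,nl,n2=f(361,109),f(136,113),f(166,347); print(fl,nl,n2,np.linalg.norm(fl-nl))
x=fl-nl; y=nl-n2; print(np.arctan2(x[1],x[0]),np.arctan2(-y[0],y[1]))
for yaw in (.21,):
    ex=np.array([np.cos(yaw),np.sin(yaw)]); ey=np.array([-ex[1],ex[0]])
    print(fl-.09*ex-.1*ey, nl+.09*ex-.1*ey)
    c=np.array([.578,.0235])
    for u,v in [(244,163),(283,176),(246,235),(245,284)]:
        q=f(u,v,.0445)-c; print((q@ex).round(4),(q@ey).round(4))
E
```

```text
[0.64185275 0.13940889] [0.47407095 0.10266253] [ 0.51085081 -0.10830508] 0.17175863341191908
0.2156084991947164 0.17260411300608974
[0.57467596 0.02284441] [0.58293972 0.02362083]
-0.0046 0.0605
0.0255 0.0497
-0.0076 -0.0001
-0.012 -0.0461
```

```bash
python3 -m jog '[0,0,-0.15,0,0,0,-1, 0,0,-0.25,0,0,0,-1, 0,0,-0.32,0,0,0,-1, 0,0,-0.33,0,0,0,-1, 0,0,-0.33,0,0,0,-1, 0,0,-0.33,0,0,0,-1]'
python3 -m jog '[0,0,-0.006,0,0,0,-1, 0,0,-0.0125,0,0,0,-1, 0,0,-0.0125,0,0,0,-1, 0,0,-0.0125,0,0,0,-1]'
```

```text
clock: 4.83
tcp_pos: [0.6273, 0.0673, 0.0962]
orientation: [0.0, 0.633, 0.774, 0.0]
wrist_force: [0.1, -0.0, -2.4]
finger_gap: 0.0214
grip_force: 79.9
clock: 5.17
tcp_pos: [0.627, 0.0679, 0.0934]
orientation: [0.0, 0.632, 0.775, 0.0]
wrist_force: [-0.3, 0.2, -2.3]
finger_gap: 0.021
grip_force: 79.9
```

```bash
python3 -m jog '[0,0,-0.006,0,0,0,-1, 0,0,-0.012,0,0,0,-1, 0,0,-0.012,0,0,0,-1, 0,0,-0.012,0,0,0,-1]'
```

```text
clock: 5.5
tcp_pos: [0.6271, 0.0679, 0.0912]
orientation: [0.001, 0.632, 0.775, 0.0]
wrist_force: [-0.7, 0.5, 3.2]
finger_gap: 0.0207
grip_force: 81.0
```

```bash
python3 -m jog '[0,0,-0.005,0,0,0,-1, 0,0,-0.01,0,0,0,-1, 0,0,-0.01,0,0,0,-1, 0,0,-0.01,0,0,0,-1]'
```

```text
clock: 5.83
tcp_pos: [0.6272, 0.0679, 0.0903]
orientation: [0.001, 0.632, 0.775, 0.001]
wrist_force: [-4.0, -0.4, 10.2]
finger_gap: 0.0212
grip_force: 82.2
```

```bash
python3 -m jog '[-0.03,-0.0064,0,0,0,0,-1, -0.06,-0.0128,0,0,0,0,-1, -0.09,-0.0191,0,0,0,0,-1, -0.12,-0.0255,0,0,0,0,-1, -0.15,-0.0319,0,0,0,0,-1, -0.18,-0.0383,0,0,0,0,-1, -0.21,-0.0446,0,0,0,0,-1, -0.24,-0.051,0,0,0,0,-1, -0.27,-0.0574,0,0,0,0,-1, -0.3,-0.0638,0,0,0,0,-1]'
```

```text
clock: 6.67
tcp_pos: [0.5711, 0.0552, 0.0909]
orientation: [0.004, 0.632, 0.775, 0.003]
wrist_force: [5.4, 1.3, 5.4]
finger_gap: 0.0209
grip_force: 81.1
```

```bash
python3 -m jog '[-0.03,-0.0064,-0.001,0,0,0,-1, -0.06,-0.0128,-0.002,0,0,0,-1, -0.09,-0.0191,-0.002,0,0,0,-1, -0.12,-0.0255,-0.002,0,0,0,-1, -0.15,-0.0319,-0.002,0,0,0,-1, -0.18,-0.0383,-0.002,0,0,0,-1, -0.21,-0.0446,-0.002,0,0,0,-1, -0.24,-0.051,-0.002,0,0,0,-1, -0.27,-0.0574,-0.002,0,0,0,-1, -0.3,-0.0638,-0.002,0,0,0,-1]'
```

```text
clock: 7.5
tcp_pos: [0.5119, 0.0423, 0.0908]
orientation: [0.004, 0.632, 0.775, 0.004]
wrist_force: [5.3, 1.4, 6.6]
finger_gap: 0.0208
grip_force: 81.1
```

```bash
python3 -m jog '[-0.03,-0.0064,0,0,0,0,-1, -0.06,-0.0128,0,0,0,0,-1, -0.09,-0.0191,0,0,0,0,-1, -0.12,-0.0255,0,0,0,0,-1, -0.15,-0.0319,0,0,0,0,-1, -0.18,-0.0383,0,0,0,0,-1, -0.205,-0.0436,0,0,0,0,-1, -0.21,-0.0446,0,0,0,0,-1, -0.21,-0.0446,0,0,0,0,-1, -0.21,-0.0446,0.1,0,0,0,-1, -0.21,-0.0446,0.25,0,0,0,-1, -0.21,-0.0446,0.4,0,0,0,-1]'
python3 -m jog '[0.2,0,0,0,0,0,-1, 0.4,0,0,0,0,0,-1, 0.6,0,0,0,0,0,-1, 0.6,0,0,0,0,0,-1]'
python3 - <<'E'
from h import *
im,d=eyes.read_camera('scene'); cv2.imwrite('pics/s3.png',cv2.resize(im[130:280,230:430,::-1],(800,600),interpolation=cv2.INTER_CUBIC))
im,d=eyes.read_camera('top'); cv2.imwrite('pics/t3.png',im[:,:,::-1])
E
```

```text
clock: 8.5
tcp_pos: [0.4633, 0.0335, 0.1675]
orientation: [-0.002, 0.632, 0.775, -0.001]
wrist_force: [1.2, 0.7, -2.7]
finger_gap: 0.0209
grip_force: 80.0
clock: 8.83
tcp_pos: [0.5921, 0.0328, 0.1655]
orientation: [0.002, 0.633, 0.774, 0.001]
wrist_force: [1.7, -0.2, -3.2]
finger_gap: 0.0211
grip_force: 80.6
```

View pics/s3.png

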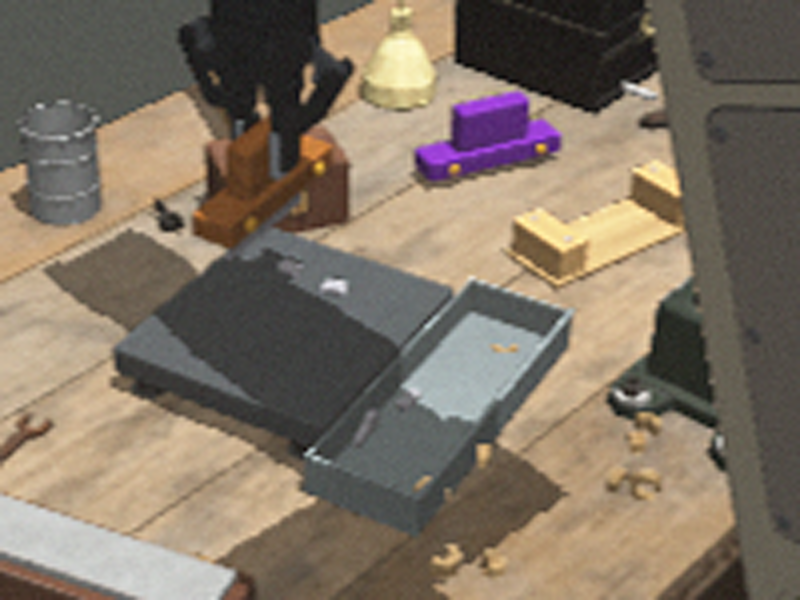

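Three chips now lie in the tray, at about (365,427) (two) and (405,400). Two are left on the plate at (290,265) and (333,285), for the second stroke.

```bash
python3 -m jog '[0.15,-0.1,0,0,0,0,-1, 0.318,-0.22,0,0,0,0,-1, 0.318,-0.22,0,0,0,0,-1, 0.318,-0.22,-0.1,0,0,0,-1, 0.318,-0.22,-0.2,0,0,0,-1, 0.318,-0.22,-0.3,0,0,0,-1, 0.318,-0.22,-0.36,0,0,0,-1, 0.318,-0.22,-0.375,0,0,0,-1, 0.318,-0.22,-0.375,0,0,0,-1, 0.318,-0.22,-0.375,0,0,0,-1]'
```

```text
clock: 9.77
tcp_pos: [0.648, -0.0105, 0.0938]
orientation: [0.0, 0.632, 0.775, 0.0]
wrist_force: [0.3, -0.8, -1.9]
finger_gap: 0.0211
grip_force: 80.7
```

```bash
python3 -m jog '[0,0,-0.006,0,0,0,-1, 0,0,-0.012,0,0,0,-1, 0,0,-0.016,0,0,0,-1, 0,0,-0.02,0,0,0,-1, 0,0,-0.02,0,0,0,-1]'
```

```text
clock: 10.18
tcp_pos: [0.649, -0.0107, 0.0908]
orientation: [0.001, 0.632, 0.775, 0.001]
wrist_force: [-2.4, 0.2, 6.7]
finger_gap: 0.021
grip_force: 82.3
```

```bash
python3 -m jog '[-0.03,-0.0064,-0.002,0,0,0,-1, -0.06,-0.0128,-0.004,0,0,0,-1, -0.09,-0.0191,-0.004,0,0,0,-1, -0.12,-0.0255,-0.004,0,0,0,-1, -0.15,-0.0319,-0.004,0,0,0,-1, -0.18,-0.0383,-0.004,0,0,0,-1, -0.21,-0.0446,-0.004,0,0,0,-1, -0.24,-0.051,-0.004,0,0,0,-1, -0.27,-0.0574,-0.004,0,0,0,-1, -0.3,-0.0638,-0.004,0,0,0,-1, -0.33,-0.0701,-0.004,0,0,0,-1]'
```

```text
clock: 11.1
tcp_pos: [0.5861, -0.0249, 0.0909]
orientation: [0.004, 0.632, 0.775, 0.003]
wrist_force: [4.9, 2.2, 4.9]
finger_gap: 0.0209
grip_force: 81.7
```

```bash
python3 -m jog '[-0.03,-0.0064,-0.001,0,0,0,-1, -0.06,-0.0128,-0.001,0,0,0,-1, -0.09,-0.0191,-0.001,0,0,0,-1, -0.12,-0.0255,-0.001,0,0,0,-1, -0.15,-0.0319,-0.001,0,0,0,-1, -0.18,-0.0383,-0.001,0,0,0,-1, -0.21,-0.0446,-0.001,0,0,0,-1, -0.24,-0.051,-0.001,0,0,0,-1, -0.27,-0.0574,-0.001,0,0,0,-1]'
```

```text
clock: 11.85
tcp_pos: [0.5325, -0.0365, 0.0908]
orientation: [0.004, 0.632, 0.775, 0.003]
wrist_force: [5.4, 1.8, 5.6]
finger_gap: 0.0208
grip_force: 81.8
```

```bash
python3 -m jog '[-0.03,-0.0064,0,0,0,0,-1, -0.06,-0.0128,0,0,0,0,-1, -0.09,-0.0191,0,0,0,0,-1, -0.12,-0.0255,0,0,0,0,-1, -0.15,-0.0319,0,0,0,0,-1, -0.18,-0.0383,0,0,0,0,-1, -0.205,-0.0436,0,0,0,0,-1, -0.225,-0.048,0,0,0,0,-1, -0.23,-0.049,0,0,0,0,-1, -0.23,-0.049,0.1,0,0,0,-1, -0.23,-0.049,0.25,0,0,0,-1, -0.23,-0.049,0.4,0,0,0,-1]'
python3 -m jog '[0.05,-0.2,0,0,0,-0.03,-1, 0.05,-0.4,0,0,0,-0.06,-1, 0.05,-0.6,0,0,0,-0.09,-1, 0.05,-0.8,0,0,0,-0.116,-1, 0.05,-0.9,0,0,0,-0.116,-1, 0.05,-0.9,0,0,0,-0.116,-1, 0.05,-0.9,0,0,0,-0.116,-1]'
python3 - <<'E'
from h import *
im,d=eyes.read_camera('top'); cv2.imwrite('pics/t4.png',cv2.resize(im[145:275,255:455,::-1],(800,520),interpolation=cv2.INTER_CUBIC))
E
```

```text
clock: 12.85
tcp_pos: [0.4803, -0.0455, 0.1672]
orientation: [-0.002, 0.633, 0.775, -0.001]
wrist_force: [1.3, -1.0, -3.0]
finger_gap: 0.0206
grip_force: 80.8
clock: 13.43
tcp_pos: [0.4914, -0.2268, 0.1669]
orientation: [-0.001, 0.763, 0.646, -0.0]
wrist_force: [-0.6, -0.4, -2.4]
finger_gap: 0.0211
grip_force: 80.7
```

View pics/t4.png

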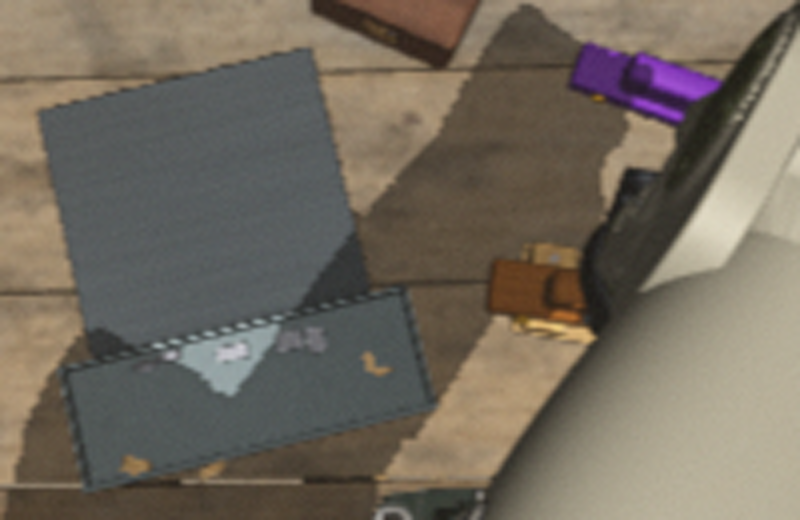

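The plate is clear. All five chips are in the tray: two near (158,360), one at (232,350) and two near (300,340). Next I line up over the rest.

```bash
python3 -m jog '[0.028,-0.15,0,0,0,0,-1, 0.028,-0.278,0,0,0,0,-1, 0.028,-0.278,0,0,0,0,-1, 0.028,-0.278,0,0,0,0,-1, 0.028,-0.278,0,0,0,0,-1, 0.028,-0.278,0,0,0,0,-1]'
python3 - <<'E'
from h import *
s=env.get_state(); im,d=eyes.read_camera('wrist'); cv2.imwrite('pics/w5.png',im[:,:,::-1])
q=s['orientation'];R=Ro.from_quat([q[1],q[2],q[3],q[0]]).as_matrix()
print(s['tcp_pos'],np.degrees(np.arctan2(R[1,0],R[0,0])),R[:,2]);np.savez('w5s.npz',p=s['tcp_pos'],q=q)
im,d=eyes.read_camera('scene'); cv2.imwrite('pics/s5.png',im[:,:,::-1])
E
```

```text
clock: 13.98
tcp_pos: [0.4977, -0.2797, 0.1678]
orientation: [-0.001, 0.762, 0.648, 0.0]
wrist_force: [0.3, 0.5, -2.5]
finger_gap: 0.0209
grip_force: 80.6
[ 0.49767588 -0.27971135  0.16776838] 80.75807428749592 [-8.48651728e-04  1.11185197e-03 -9.99999022e-01]
```

View pics/w5.png

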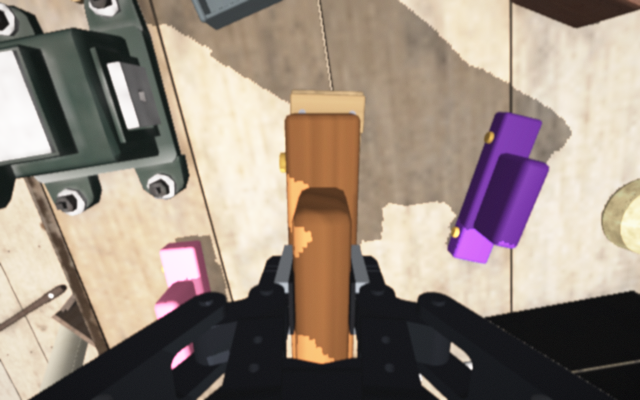

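```bash
python3 - <<'E'
from h import *
s=np.load('w5s.npz')
e=(wray(s,291,92,.036)+wray(s,365,94,.036))/2; b=(wray(s,286,114,.1615)+wray(s,360,116,.1615))/2
a=np.radians(80); ax=np.array([np.cos(a),np.sin(a)]); print('rest c',e[:2]-.086*ax); a=np.radians(81);ax=np.array([np.cos(a),np.sin(a)]);print('block c',b[:2]-.068*ax)
E
```

```text
rest c [ 0.50010838 -0.28570819]
block c [ 0.49805404 -0.28017665]
```

```bash
python3 -m jog '[0.006,-0.012,-0.1,0,0,0,-1, 0.006,-0.012,-0.25,0,0,0,-1, 0.006,-0.012,-0.4,0,0,0,-1, 0.006,-0.012,-0.48,0,0,0,-1, 0.006,-0.012,-0.49,0,0,0,-1, 0.006,-0.012,-0.5,0,0,0,-1, 0.006,-0.012,-0.5,0,0,0,-1]'
```

```text
clock: 14.67
tcp_pos: [0.4997, -0.2839, 0.0689]
orientation: [0.001, 0.762, 0.647, 0.0]
wrist_force: [0.2, -0.1, -2.3]
finger_gap: 0.021
grip_force: 80.5
```

```bash
python3 -m jog '[0,0,-0.006,0,0,0,-1, 0,0,-0.012,0,0,0,-1, 0,0,-0.018,0,0,0,-1, 0,0,-0.018,0,0,0,-1]'
```

```text
clock: 15.0
tcp_pos: [0.4994, -0.2841, 0.065]
orientation: [0.001, 0.762, 0.647, 0.0]
wrist_force: [-0.4, -0.6, -3.4]
finger_gap: 0.0209
grip_force: 80.5
```

```bash
python3 -m jog '[0,0,-0.006,0,0,0,-1, 0,0,-0.012,0,0,0,-1, 0,0,-0.012,0,0,0,-1]'
```

```text
clock: 15.25
tcp_pos: [0.4993, -0.2841, 0.0625]
orientation: [0.0, 0.762, 0.647, 0.0]
wrist_force: [0.2, 0.7, 1.9]
finger_gap: 0.0211
grip_force: 81.0
```

```bash
python3 -m jog '[0,0,0,0,0,0,1, 0,0,0,0,0,0,1, 0,0,0,0,0,0,1, 0,0,0,0,0,0,1, 0,0,0,0,0,0,1, 0,0,0,0,0,0,1, 0,0,0,0,0,0,1, 0,0,0,0,0,0,1]'
python3 -m jog '[0,0,0.1,0,0,0,1, 0,0,0.25,0,0,0,1, 0,0,0.45,0,0,0,1, 0,0,0.65,0,0,0,1, 0,0,0.85,0,0,0,1, 0,0,0.85,0,0,0,1, 0,0,0.85,0,0,0,1, 0,0,0.85,0,0,0,1]'
python3 - <<'E'
from h import *
s=env.get_state(); im,d=eyes.read_camera('wrist'); cv2.imwrite('pics/w6.png',im[:,:,::-1])
q=s['orientation']; c=eyes.calibration('wrist'); T=np.array(c['tool_from_camera'])
v,u=np.mgrid[60:270,285:365]; D=d[60:270,285:365]
p=np.stack([(u-c['cx'])/c['fx']*D,(v-c['cy'])/c['fy']*D,D],-1).reshape(-1,3)
w=(p@T[:3,:3].T+T[:3,3])@Ro.from_quat([q[1],q[2],q[3],q[0]]).as_matrix().T+s['tcp_pos']
for lo,hi in((.088,.104),(.05,.062),(.031,.041)):
    a=w[(w[:,2]>lo)&(w[:,2]<hi)]; print(len(a),np.median(a,0).round(4),cv2.minAreaRect((a[:,:2]*1000).astype(np.float32)))
# chips in tray, top camera depth
c=eyes.calibration('top'); im,d=eyes.read_camera('top'); R=np.array(c['R'])
for cu,cv_ in [(158,360),(232,350),(290,342),(315,340)]:
    uu,vv=255+cu/4,145+cv_/4; z=d[int(vv),int(uu)]
    X=R.T@(np.array([(uu-c['cx'])/c['fx'],(vv-c['cy'])/c['fy'],1])*z-np.array(c['t'])); e=X[:2]-[.578,.0235]
    print('chip',(e@[.978,.208]).round(3),(e@[-.208,.978]).round(3),X[2].round(3))
E
```

```text
clock: 15.92
tcp_pos: [0.4991, -0.2839, 0.062]
orientation: [0.0, 0.762, 0.647, 0.0]
wrist_force: [-0.1, -0.7, 0.0]
finger_gap: 0.0855
grip_force: 0.0
clock: 16.58
tcp_pos: [0.4991, -0.2839, 0.2318]
orientation: [0.0, 0.762, 0.647, 0.0]
wrist_force: [-0.6, -0.1, -0.8]
finger_gap: 0.0858
grip_force: 0.0
1948 [ 0.4995 -0.2812  0.0937] ((499.3141784667969, -283.1773986816406), (71.13094329833984, 21.799152374267578), 80.3487777709961)
2558 [ 0.5022 -0.2498  0.0539] ((499.08837890625, -283.20916748046875), (133.91151428222656, 34.051448822021484), 80.67471313476562)
2177 [ 0.5046 -0.2185  0.0341] ((498.8263854980469, -283.5266418457031), (167.67410278320312, 60.10874938964844), 79.19554138183594)
chip -0.101 0.057 0.015
chip -0.105 0.004 0.006
chip -0.109 -0.037 0.012
chip -0.112 -0.054 0.013
```

View pics/w6.png

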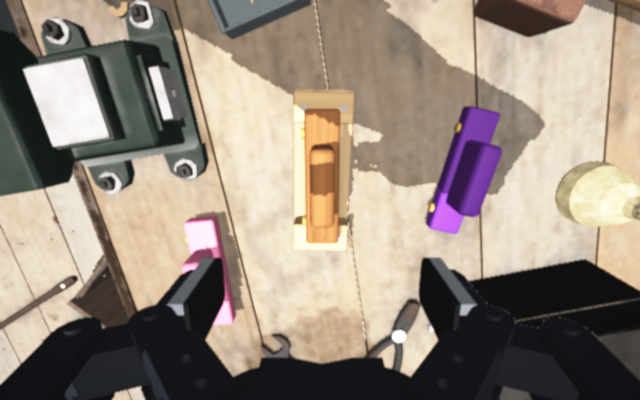

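The scraper lies centred on both cheeks, with its block spanning about (305,108) to (339,243), within 1 mm of the rest's centre. The chips measured in the tray are all low and inside its walls, so I'm handing in.

```bash
python3 -c "
from workcell import env
print(env.hand_in())"
```

```text
the job is handed in; nothing more can be done
None
```

I wiped all five chips into the catch tray in two light strokes (about 8–13 N), laid the scraper back squarely on its rest, and handed the job in at about 17 s; no verdict came back.

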